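Time and lock a cam pulley

TASK

Turn the toothed cam pulley by its rim until the engraved mark on the rim faces the fixed pointer. Then take the locking pin from its stand and push it through the hole in the pulley fully home, so that its collar rests on the pulley, and leave it there. Feel for the bore gently and never force the pin; leave the other things on the bench where they are.

Things in the scene. Friction and masses are not known exactly. Their poses are not given: they have to be found in the camera images.
- pulley_axis (a point): Steel pulley, 140 mm diameter, axis upright, on an aluminium carrier 170 x 170 x 30 mm fixed to the table. This point: on the axis, level with the rim's top (64 mm above the table). The rim is a wall 10 mm thick (radius 60 to 70), standing 22 mm above the flat web inside; teeth stick out 2.5 mm on the lower outside, the upper 16 mm are smooth. Hub: radius 20, 10 mm above the web.
- pulley_mark (a point): Outer end (radius 70 mm, rim top) of the pulley's only engraved mark, a dark radial line 3 mm wide across the rim's top face; it starts 0.5 to 1.8 rad anticlockwise (from above) of the pointer. The pulley turns either way against a steady friction of 0.2 N m (3 N at the rim) and stays where left; pinch the rim wall from above and follow the arc.
- pointer_tip (a point): Tip of the fixed pointer, a bent steel tab up to 22 mm wide on the carrier, 64 mm above the table and 74 mm from the axis (4 mm outside the rim), reaching out to 113 mm. It is only good to half a tooth: with the mark right at it, the carrier's bore for the pin is 2 to 3.5 mm to one side or the other of the pulley's hole along the arc (40 mm from the axis): find it by feel.
- pulley_hole (a point): Centre of the pulley's only hole, at the web's top (42 mm above the table), 40 mm from the axis, opposite the mark; 14.5 mm wide through the 10 mm web. 2 mm under the web is the carrier's flat top with one blind bore, 13.5 mm wide, 24 deep. A pin standing on that top (tip 12 mm below this point) has missed the bore; moved along the arc it takes the pulley along until it drops in.
- pin_handle (a point): Middle of the handle of the loose steel locking pin (about 150 g), upright in a fixed black block 56 x 56 x 36 mm; z axis up. Round handle 18 mm in diameter, 64 long; collar under it 24 in diameter, 6 thick, underside 38 mm below this point. Lift 32 mm to clear the block. Home in the pulley this point is 80 mm above the table. Never press the pin on pulley or carrier with over 40 N.
- pin_tip (a point): Centre of the pin's foot, 68 mm below the middle of its handle, 30 mm below its collar. The shank is 12 mm in diameter with a square-edged foot (0.5 mm chamfer). Fully home, it is 30 mm below the top of the pulley's web.

How it is judged:
On the way, in this order (a step that is already met when the one before it is completed fails the run):
1. the engraved mark faces the pointer (its outer end within 7 mm of the pointer's tip), with the pin not yet in the pulley (horizontal distance between pulley_mark and pointer_tip below 0.007 m and horizontal distance between pin_tip and pulley_hole above 0.03 m), for 0.2 s.
2. the pin is through the pulley's hole and in the carrier's bore, at least 27 mm below the web's top (z of pin_tip in the frame of pulley_hole below -0.027 m and horizontal distance between pin_tip and pulley_hole below 0.004 m), for 0.2 s.
At the end, for the whole second after the job is handed in: The pin stands upright (within 5 degrees), released and at rest, in the pulley's hole and the carrier's bore, its tip at least 27 mm below the web's top (30 is home) and within 4 mm of the hole's axis; the mark's outer end is within 11 mm of the pointer's tip (4 is dead on) (all of step 2 and angle between pin_handle's own z axis and vertical below 0.09 rad and horizontal distance between pulley_mark and pointer_tip below 0.011 m and contact force between the fingers and pin below 0.2 N and linear speed of pin below 0.02 m/s); the robot touches nothing.
It fails at once if the pin is pressed on the carrier or the pulley with more than 40 N (contact force between pin and carrier above 40 N or contact force between pin and pulley above 40 N).
It fails at once if a bystander is moved by more than 30 mm (distance of any of idler, wrench, screwdriver, can, buckle, bolt_a, washer from where it was at the start of the episode above 0.03 m).
It also fails if it takes over 72 s, if anything falls off the work surface, if the arm or the gripper's body presses on something with over 40 N, if the wrist force passes 120 N, or if a joint passes its speed limit or range.

ROBOT

A 7-joint arm with a two-finger parallel gripper is mounted at the origin on the work surface. World frame = base frame: x ahead of the robot, y to its left, z up, the work surface at z = 0. Lengths are in m, angles in rad, forces in N, time in s.
With the tool pointing down it reaches from about 0.35 to 0.9 m from the base axis. Payload 19.9 kg.
Tool frame: the origin (TCP) lies midway between the tips of the shut fingers; the grasp point (between the pads) lies 19 mm behind it; z points along the fingers, y is the line along which they close (so a half turn about z gives the same grasp; the last joint's range is limited). The gripper opens to 94 mm and grips with 3 to 60 N. Pads are 16 mm wide; open, the fingers measure 119 mm over their backs; the gripper's body (75 mm by 177 mm) begins 78 mm behind the grasp point.
Start: joints at [1.073, 0.417, -0.01, 1.614, 0.005, 1.111, -0.053], TCP at [0.276, -0.561, 0.205] pointing down, gripper open.
Joint ranges: [-2.81, 2.81], [-0.39, 2.02], [-1.27, 1.25], [0.06, 2.57], [-1.19, 4.33], [0.19, 2], [-2.82, 2.82]. Speed limits (rad/s): [1.89, 1.89, 2.39, 2.39, 3.01, 3.01, 3.01].

INTERFACE

Orientations are given as [roll, pitch, yaw] about the fixed x, y, z axes, in that order (R = Rz(yaw) Ry(pitch) Rx(roll)).
In Python, from station import monitor, viewer, workorder gives the robot as it stands.
- The arm moves only by the shell command python3 -m crank 'ROWS' [FORCE]. ROWS is JSON, a list of rows, each a list of 7 numbers: the shift along the tool's x, y, z in mm, then the turn, a rotation vector about the tool's x, y, z in degrees, then the finger opening in mm, from 0 to 94. A call has 1 to 10 rows; each row shifts and turns the commanded pose from where the row before left it, along the tool's axes as they then stand; what a row does not reach is not made up. A row lasts 1/10 s, in which the tool goes at most 50 mm and 8.59 degrees, less where a joint would pass 70% of its speed; a pose out of reach is approached as far as the arm can. A call is refused whole if a number of a shift passes 50 or a number of a turn 8.59, either way. A call with a gripper value outside its range is refused whole. The fingers move at their own pace and stop on an object; FORCE is the grip in N (left out, the last holds). Time passes only in rows, so rows that do not move let the fingers close. It gives the time, the measured TCP pose, the force, the opening and the grip force at its end, in the units of the state.
- monitor.read_state(): the state, without advancing time (a new reading comes with each control period).
- viewer.capture(name): name is "side" or "top"; returns a dict with "pixels" (480x640x3 uint8, blue, green, red), "fovy" (degrees; the focal length in pixels is half the picture's height over the tangent of half this angle, whatever the lens; pixels are square), "cx", "cy" (the principal point, pixels), "D" ([k1, k2, p1, p2, k3] as OpenCV has them; the pictures are not rectified), "R" (3x3) and "t" (3): a world point X has camera coordinates R X + t. Camera axes: x right, y down, z forward; pixel columns grow to the right and rows downward; lengths in m; the calibration is good to about 2 mm. A picture is of the moment at which its call begins. There is no depth.
- workorder.job_done(): hands the job in; it is judged then, once.
The state is a dict: "time_s": time; "q": joint angles; "qd": joint speeds; "joint_efforts": joint torques, N m; "tool_pos": TCP position; "ee_rot": TCP orientation; "force": force on the tool from outside, world axes, zero at the start; "torque": the same for the moment, N m; "grip_width": opening from 0.0 (shut) to 1.0 (fully open); "grip_force": force on a finger pad.
Only numpy, scipy, OpenCV 4.12 (cv2) and the standard library are available. Lean on these libraries where they do the work, as an engineer would, in place of code of your own. Each camera call takes 0.05 s, during which the arm holds its last target. There are 200 camera calls.

## Working session

There is one attempt and no reset: what is moved stays moved. The work goes in short steps, Python scripts to look and compute and a shell command to move; the robot and the scene stay as the last step left them, time stands still between calls to the robot, and variables do not carry over. Pictures are saved under pics/ and viewed, at most 10 in all, crops included, and the job is handed in when it is done.

```bash
mkdir -p pics; ls; python3 - <<'E'
from station import monitor, viewer
import cv2,json
s=monitor.read_state(); print(s)
for n in ("side","top"):
    c=viewer.capture(n); cv2.imwrite(f"pics/{n}0.png",c["pixels"])
    print(n,{k:(v.tolist() if hasattr(v,'tolist') else v) for k,v in c.items() if k!="pixels"})
E
```

```text
pics
{'time_s': 0.0, 'q': array([ 1.07247998,  0.41798753, -0.01030961,  1.61415734,  0.00466842,
        1.11072492, -0.0530047 ]), 'qd': array([-0.00221652,  0.0004447 ,  0.00024918, -0.0003849 ,  0.00083782,
        0.00057531, -0.00107483]), 'joint_efforts': array([-2.71055251e-04, -8.51246524e+01,  6.38729408e-01, -4.25989795e+01,
       -4.88606491e-02,  1.86103780e-02,  2.84510600e-05]), 'tool_pos': array([ 0.27551523, -0.56057097,  0.20482388]), 'ee_rot': array([-3.14034111e+00,  6.19521331e-05,  4.56811868e-01]), 'force': array([-0.49254334,  0.05821036,  0.1340802 ]), 'torque': array([ 0.02238402,  0.01908547, -0.05554097]), 'grip_force': 0.0, 'grip_width': 1.0008835205192819}
side {'fovy': 56.706679597065516, 'cx': 316.984344803923, 'cy': 237.5779736303869, 'D': [0.007682481262823854, 0.0, 0.0, 0.0, 0.0], 'R': [[-0.9120044802565023, -0.41015735383878116, -0.004332791713912422], [-0.283903001441582, 0.6388255221490337, -0.7150531714659237], [0.2960522145914946, -0.6509016034263424, -0.6990566421202852]], 't': [0.4938843362485061, 0.2298747827066204, 0.6745935868286468]}
top {'fovy': 54.051153897172085, 'cx': 317.0008277386842, 'cy': 234.00839225454897, 'D': [-0.12241371007390259, 0.0, 0.0, 0.0, 0.0], 'R': [[0.018698685469257514, -0.9995961238021112, -0.021399729940258926], [-0.9976556083471342, -0.017244590039953822, -0.06622621269454822], [0.06583043593377909, 0.02258790371300893, -0.9975751301584358]], 't': [0.004161098438757987, 0.5459871145768294, 1.0862567774709053]}
```

View pics/top0.png

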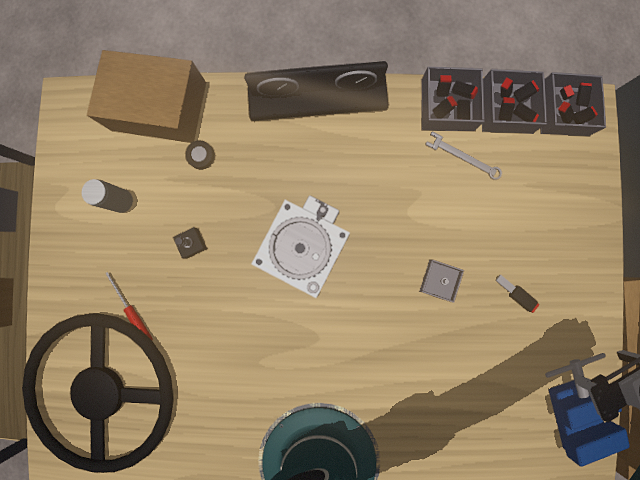

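View pics/side0.png

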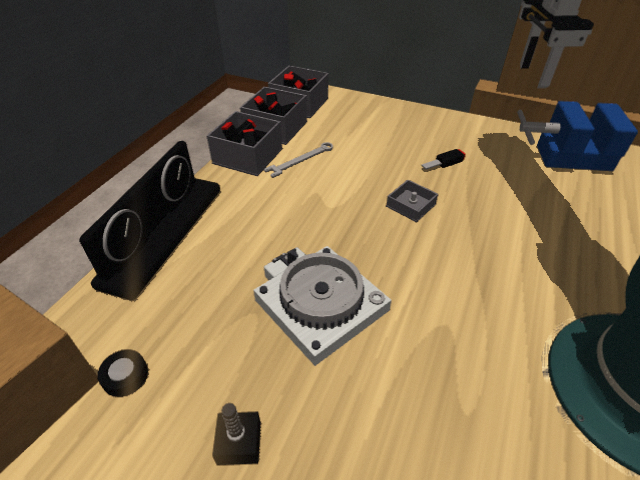

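The top view shows the pulley at about (300,248), with the pointer tab near (322,210) and the pin stand at (190,243). In the side view the pulley is at (320,285) and the pin at (232,420). I'll zoom in on these.

```bash
cat > h.py <<'E'
import numpy as np, cv2
from station import monitor, viewer
def K(c):
    f=240/np.tan(np.radians(c["fovy"])/2); return np.array([[f,0,c["cx"]],[0,f,c["cy"]],[0,0,1]])
def ray(c,uv):
    p=cv2.undistortPoints(np.array([[uv]],float),K(c),np.array(c["D"]))[0,0]
    R=np.array(c["R"]); return -R.T@np.array(c["t"]), R.T@np.array([p[0],p[1],1])
def onz(c,uv,z):
    o,d=ray(c,uv); return o+d*(z-o[2])/d[2]
def tri(c1,u1,c2,u2):
    o1,d1=ray(c1,u1);o2,d2=ray(c2,u2)
    s=np.linalg.lstsq(np.c_[d1,-d2],o2-o1,rcond=None)[0]
    a,b=o1+s[0]*d1,o2+s[1]*d2; return (a+b)/2,np.linalg.norm(a-b)
def proj(c,X):
    return cv2.projectPoints(np.array([X],float).reshape(-1,1,3),cv2.Rodrigues(np.array(c["R"]))[0],np.array(c["t"]),K(c),np.array(c["D"]))[0][:,0]
E
python3 - <<'E'
from h import *
t=viewer.capture("top")["pixels"];s=viewer.capture("side")["pixels"]
z=lambda im,x,y,w,h,k:cv2.resize(im[y:y+h,x:x+w],None,fx=k,fy=k,interpolation=cv2.INTER_CUBIC)
a=z(t,245,190,110,110,3.6); b=z(t,165,215,55,55,7.2)
c=z(s,250,240,145,100,2.73); d=z(s,200,390,80,80,4.95)
cv2.imwrite("pics/z1.png",np.hstack([a,b]))
h=396;c=cv2.resize(z(s,250,240,145,125,3.168),None,fx=1,fy=1)
cv2.imwrite("pics/z2.png",c)
E
```

```text
(no output)
```

View pics/z1.png

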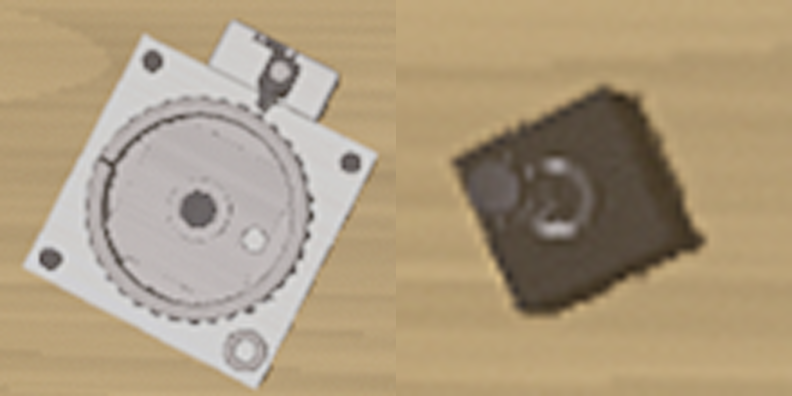

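View pics/z2.png

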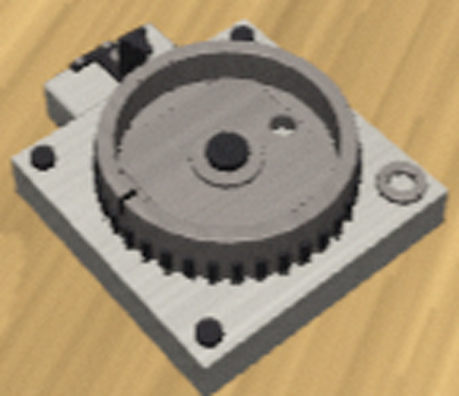

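The crops give these pixel positions. Top view:
- Mark (274.7,234.7)
- Pointer tip about (318.6,220)
- Hole (315.6,256.1)
- Hub (300,247.8)
- Pin top (178.1,241)

The loose washer lies on the carrier corner at (313,287). In the side view the mark is at about (290,302) and the hub at (321.7,287.7).

```bash
python3 - <<'E'
from h import *
np.set_printoptions(precision=4,suppress=True)
t=viewer.capture("top");s=viewer.capture("side")
P=lambda x,y:(245+(x)/3.6-.36,190+y/3.6-.36); S=lambda x,y:(250+x/3.168-.34,240+y/3.168-.34)
print("hub tri",tri(t,P(198,208),s,S(228,152)), onz(t,P(198,208),.052),onz(s,S(228,152),.052))
print("hole",onz(t,P(254,238),.042),onz(s,S(284,124),.042))
print("mark tri",tri(t,P(107,161),s,S(128,196)),onz(t,P(107,161),.064),onz(s,S(128,196),.064))
print("ptr",onz(t,P(264,108),.064), onz(s,S(127,72),.064))
# fit the carrier in the top view: bright mask
hsv=cv2.cvtColor(t["pixels"],cv2.COLOR_BGR2HSV); m=((hsv[...,1]<45)&(hsv[...,2]>120)).astype(np.uint8)
m[:, :240]=0;m[:,360:]=0;m[:190]=0;m[305:]=0
cs=max(cv2.findContours(m,cv2.RETR_EXTERNAL,cv2.CHAIN_APPROX_NONE)[0],key=cv2.contourArea)
w=np.array([onz(t,p[0],.03)[:2] for p in cs],np.float32); print("carrier",cv2.minAreaRect(w), len(w))
# pin: bright collar/handle in side and top
for n,c,(x,y,W,H) in (("top",t,(165,215,55,55)),("side",s,(200,390,80,80))):
    im=c["pixels"][y:y+H,x:x+W]; 
    cv2.imwrite(f"pics/p_{n}.png",cv2.resize(im,(400,400),interpolation=cv2.INTER_CUBIC))
a=cv2.imread("pics/p_top.png");b=cv2.imread("pics/p_side.png");f=lambda i:cv2.convertScaleAbs(i,alpha=1.8)
cv2.imwrite("pics/pin.png",np.hstack([f(a),f(b)]))
E
```

```text
hub tri (array([0.5111, 0.0519, 0.0455]), np.float64(0.003289539169316519)) [0.5124 0.0521 0.052 ] [0.5074 0.0563 0.052 ]
hole [0.4943 0.0166 0.042 ] [0.4904 0.0181 0.042 ]
mark tri (array([0.5403, 0.1095, 0.0598]), np.float64(0.0007038809924560903)) [0.5403 0.1091 0.064 ] [0.5383 0.1122 0.064 ]
ptr [0.5753 0.0114 0.064 ] [0.5772 0.0362 0.064 ]
carrier ((0.5272101163864136, 0.04488028585910797), (0.17136648297309875, 0.2058797925710678), 63.80791473388672) 339
```

View pics/pin.png

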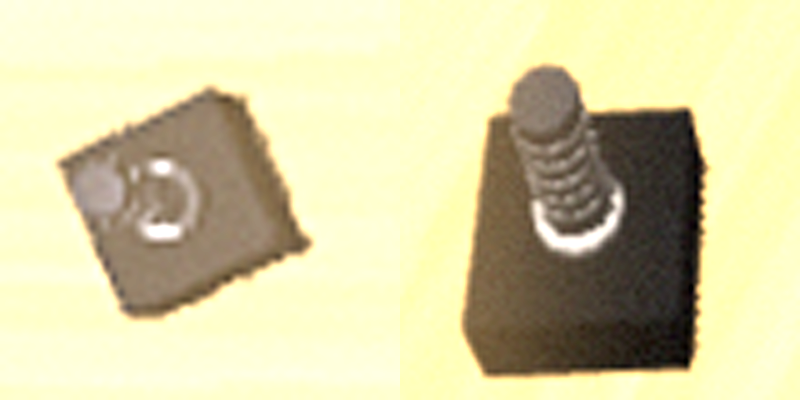

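The enlarged pin view shows the handle top at crop (100,187) in the top view, which is pixel (178.8,240.7). In the side view it is at crop (147,105), which is pixel (229.4,411). The axis, hole, mark and pointer radii match the given sizes (39.8, 63 and 75 mm). The mark is at about 63.5° and the pointer at about -33°, so the turn is about 96° clockwise.

```bash
python3 -m crank '[[0,0,-8,0,0,-8,94],[0,0,-8,0,0,-8,60],[0,0,-8,0,0,-8,40],[0,0,-8,0,0,-8,36],[0,0,-8,0,0,-8,36],[0,0,0,0,0,-8,36],[0,0,0,0,0,-8,36],[0,0,0,0,0,-7.8,36],[0,0,0,0,0,0,36]]' 15
cat >> h.py <<'E'
def togo(target,yaw=None):
    from scipy.spatial.transform import Rotation as Ro
    s=monitor.read_state(); R=Ro.from_euler('xyz',s["ee_rot"]).as_matrix()
    d=np.array(target)-s["tool_pos"]
    print("t %.2f pos"%s["time_s"],np.round(s["tool_pos"]*1e3,1),"rpy",np.round(np.degrees(s["ee_rot"]),2),"F",np.round(s["force"],1),"shift mm",np.round(R.T@d*1e3,1), "width",round(s["grip_width"]*94,1),
      "turn z",None if yaw is None else round(float((np.degrees(s["ee_rot"][2])-yaw+180)%360-180),2))
E
python3 - <<'E'
from h import *
np.set_printoptions(precision=4,suppress=True)
t=viewer.capture("top");s=viewer.capture("side")
a,b=(165+100/7.27-.4,215+187/7.27-.4),(200+147/5-.4,390+105/5-.4)
print("pin top",tri(t,a,s,b),onz(t,a,.106),onz(s,b,.106))
a,b=(165+163/7.27-.4,215+198/7.27-.4),(200+178/5-.4,390+207/5-.4)
print("collar",onz(t,a,.042),onz(s,b,.042))
togo([.511-.065,.053,.12],90)
E
```

```text
time_s: 1.2
tool_pos: [0.2755, -0.5609, 0.2454]
ee_rot: [-3.142, -0.0, 1.573]
force: [0.5, 0.6, 1.0]
grip_width: 0.39
grip_force: 0.0
pin top (array([0.5197, 0.3177, 0.0988]), np.float64(0.0033270345576186912)) [0.5209 0.3162 0.106 ] [0.5155 0.3194 0.106 ]
collar [0.5207 0.316  0.042 ] [0.517  0.3186 0.042 ]
t 1.30 pos [ 275.5 -560.9  245.4] rpy [-180.     -0.01   89.72] F [-0.5  0.2  0. ] shift mm [614.7 167.4 125.5] width 36.2 turn z -0.28
```

```bash
python3 -m crank '[[30,25,0,0,0,0,36],[45,25,0,0,0,0,36],[48,25,0,0,0,0,36],[48,25,0,0,0,0,36],[48,20,0,0,0,0,36],[48,16,0,0,0,0,36],[48,12,0,0,0,0,36],[48,10,0,0,0,0,36],[48,8,0,0,0,0,36],[48,4,0,0,0,0,36]]'; python3 -m crank '[[48,0,0,0,0,0,36],[48,0,0,0,0,0,36],[35,0,20,0,0,0,36],[20,0,30,0,0,0,36],[5,0,35,0,0,0,36],[0,0,30,0,0,0,36],[0,0,0,0,0,0,36],[0,0,0,0,0,0,36]]'
python3 -c "
from h import *
togo([.445,.054,.051],90)"
```

```text
time_s: 2.3
tool_pos: [0.4406, -0.1109, 0.2456]
ee_rot: [3.141, 0.0, 1.566]
force: [1.7, -0.2, -0.7]
grip_width: 0.378
grip_force: 0.0
time_s: 3.1
tool_pos: [0.4406, 0.0432, 0.1311]
ee_rot: [-3.141, -0.0, 1.568]
force: [-0.8, -0.0, 0.3]
grip_width: 0.385
grip_force: 0.0
t 3.10 pos [440.6  43.2 131.1] rpy [-1.7997e+02 -2.0000e-02  8.9870e+01] F [-0.8 -0.   0.3] shift mm [10.8  4.4 80.1] width 36.2 turn z -0.13
```

```bash
python3 -m crank '[[10.8,4.4,15,0,0,0,36],[0,0,20,0,0,0,36],[0,0,20,0,0,0,36],[0,0,12,0,0,0,36],[0,0,8,0,0,0,36],[0,0,5,0,0,0,36],[0,0,0,0,0,0,36]]' && python3 -m crank '[[0,0,0,0,0,0,4],[0,0,0,0,0,0,4],[0,0,0,0,0,0,4],[0,0,0,0,0,0,4],[0,0,0,0,0,0,4],[0,0,0,0,0,0,4]]' 15
python3 -c "
from h import *
togo([.445,.054,.051],90)"
```

```text
time_s: 3.8
tool_pos: [0.4451, 0.0537, 0.0506]
ee_rot: [3.141, 0.0, 1.57]
force: [0.4, -0.2, 0.4]
grip_width: 0.383
grip_force: 0.0
time_s: 4.4
tool_pos: [0.4452, 0.0538, 0.0507]
ee_rot: [3.141, 0.0, 1.57]
force: [1.3, -1.0, 6.2]
grip_width: 0.107
grip_force: 14.8
t 4.40 pos [445.2  53.8  50.7] rpy [179.97   0.    89.97] F [ 1.3 -1.   6.2] shift mm [ 0.2 -0.2 -0.3] width 10.1 turn z -0.03
```

```bash
python3 -m crank '[[2.27,0.04,0,0,0,2,4],[4.53,0.16,0,0,0,4,4],[4.53,0.16,0,0,0,4,4],[4.53,0.16,0,0,0,4,4],[4.53,0.16,0,0,0,4,4],[4.53,0.16,0,0,0,4,4]]'; python3 -m crank '[[4.53,0.16,0,0,0,4,4],[4.53,0.16,0,0,0,4,4],[4.53,0.16,0,0,0,4,4],[4.53,0.16,0,0,0,4,4],[4.53,0.16,0,0,0,4,4]]'
python3 -c "
from h import *
togo([.445,.054,.051],90)"
```

```text
time_s: 5.0
tool_pos: [0.4502, 0.0779, 0.0507]
ee_rot: [3.141, -0.0, 1.183]
force: [3.9, -4.5, 3.0]
grip_width: 0.107
grip_force: 14.8
time_s: 5.5
tool_pos: [0.4623, 0.0967, 0.0507]
ee_rot: [3.14, -0.0, 0.834]
force: [3.7, -5.9, 5.2]
grip_width: 0.109
grip_force: 14.8
t 5.50 pos [462.3  96.7  50.7] rpy [ 1.7994e+02 -1.0000e-02  4.7780e+01] F [ 3.7 -5.9  5.2] shift mm [-43.3  15.9  -0.3] width 10.2 turn z -42.22
```

Forces are low and 42° is done. Continuing to about 92°, then I'll measure.

```bash
python3 -m crank '[[4.53,0.16,0,0,0,4,4],[4.53,0.16,0,0,0,4,4],[4.53,0.16,0,0,0,4,4],[4.53,0.16,0,0,0,4,4],[4.53,0.16,0,0,0,4,4],[4.53,0.16,0,0,0,4,4]]'; python3 -m crank '[[4.53,0.16,0,0,0,4,4],[4.53,0.16,0,0,0,4,4],[4.53,0.16,0,0,0,4,4],[4.53,0.16,0,0,0,4,4],[4.53,0.16,0,0,0,4,4],[4.53,0.16,0,0,0,4,4],[0,0,0,0,0,0,4],[0,0,0,0,0,0,4]]'
python3 - <<'E'
from h import *
togo([.445,.054,.051],90)
t=viewer.capture("top");s=viewer.capture("side")
z=lambda im,x,y,w,h,k:cv2.resize(im[y:y+h,x:x+w],None,fx=k,fy=k,interpolation=cv2.INTER_CUBIC)
cv2.imwrite("pics/m1.png",np.hstack([z(t["pixels"],245,190,110,110,3.6),z(s["pixels"],265,240,110,110,3.6)]))
E
```

```text
time_s: 6.1
tool_pos: [0.4841, 0.1122, 0.0507]
ee_rot: [3.14, -0.0, 0.415]
force: [1.7, -8.0, 7.7]
grip_width: 0.11
grip_force: 14.8
time_s: 6.9
tool_pos: [0.5107, 0.1177, 0.0507]
ee_rot: [3.141, -0.001, -0.001]
force: [4.4, -6.8, 3.5]
grip_width: 0.108
grip_force: 14.8
t 6.90 pos [510.7 117.7  50.7] rpy [ 1.7995e+02 -7.0000e-02 -9.0000e-02] F [ 4.4 -6.8  3.5] shift mm [-65.6  63.8  -0.3] width 10.1 turn z -90.09
```

View pics/m1.png

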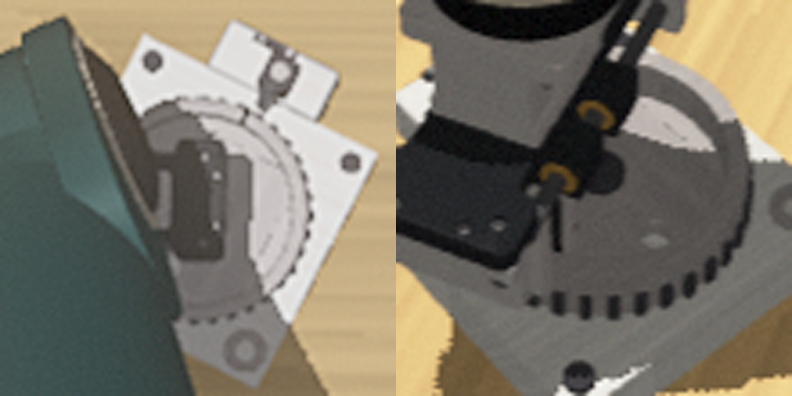

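The top crop shows the mark at (244,115) and the pointer tip at (264,108), about 7° further clockwise. Turning 7° more, then checking in the same image.

```bash
python3 -m crank '[[4.0,0.12,0,0,0,3.5,4],[4.0,0.12,0,0,0,3.5,4],[0,0,0,0,0,0,4],[0,0,0,0,0,0,4],[0,0,0,0,0,0,4]]'
python3 -m crank '[[0,0,0,0,0,0,30],[0,0,0,0,0,0,36],[0,0,0,0,0,0,36],[0,0,-20,0,0,0,36],[0,0,-45,0,0,0,36],[0,0,-45,0,0,0,36],[-45,-10,-10,0,0,0,36],[-45,-10,0,0,0,0,40],[-45,-10,0,0,0,0,40],[0,0,0,0,0,0,40]]'
python3 - <<'E'
from h import *
togo([.5185,.3177,.15],0)
t=viewer.capture("top");s=viewer.capture("side")
z=lambda im,x,y,w,h,k:cv2.resize(im[y:y+h,x:x+w],None,fx=k,fy=k,interpolation=cv2.INTER_CUBIC)
cv2.imwrite("pics/m2.png",np.hstack([z(t["pixels"],245,190,110,110,3.6),z(s["pixels"],265,240,110,110,3.6)]))
E
```

```text
time_s: 7.5
tool_pos: [0.5186, 0.1171, 0.0507]
ee_rot: [3.141, -0.001, -0.124]
force: [3.7, -6.6, 4.9]
grip_width: 0.108
grip_force: 14.8
time_s: 8.5
tool_pos: [0.3833, 0.166, 0.1705]
ee_rot: [3.141, 0.001, -0.118]
force: [-0.2, -0.8, 0.8]
grip_width: 0.422
grip_force: 0.0
t 8.50 pos [383.3 166.  170.5] rpy [ 1.7997e+02  3.0000e-02 -6.7600e+00] F [-0.2 -0.8  0.8] shift mm [ 116.4 -166.6   20.4] width 39.7 turn z -6.76
```

View pics/m2.png

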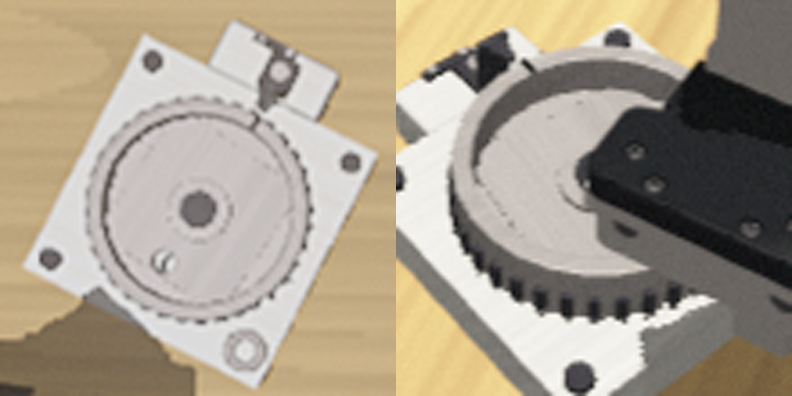

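The mark now sits right at the pointer tip, at crop (257,122) against (264,108). The hole is at crop (162,262) and shows a dark part at its left. I'll check the hole more closely for the bore offset, and turn the tool towards the pin meanwhile.

```bash
python3 -m crank '[[0,0,0,0,0,-8.5,40],[0,0,0,0,0,-8.5,40],[0,0,0,0,0,-8.5,40],[0,0,0,0,0,-8.5,40],[0,0,0,0,0,-8.5,40],[0,0,0,0,0,-8.5,40],[0,0,0,0,0,-8.5,40],[0,0,0,0,0,-8.5,40],[0,0,0,0,0,-8.5,40]]' >/dev/null; python3 -m crank '[[0,0,0,0,0,-8.5,40],[0,0,0,0,0,-8.5,40],[0,0,0,0,0,-8.5,40],[0,0,0,0,0,-8.5,40],[0,0,0,0,0,-8.5,40],[0,0,0,0,0,-8.5,40],[0,0,0,0,0,-8.5,40],[0,0,0,0,0,-8.5,40],[0,0,0,0,0,0,40]]'
python3 - <<'E'
from h import *
np.set_printoptions(precision=4,suppress=True)
togo([.5185,.3177,.15],146.3)
t=viewer.capture("top");s=viewer.capture("side")
P=lambda x,y:(245+(x)/3.6-.36,190+y/3.6-.36)
for n,p,z in (("hub",(198,208),.052),("mark",(256,123),.064),("ptr",(264,108),.064),("hole",(162,262),.042)): print(n,onz(t,P(*p),z))
z=lambda im,x,y,w,h,k:cv2.resize(im[y:y+h,x:x+w],None,fx=k,fy=k,interpolation=cv2.INTER_CUBIC)
u=proj(s,[.478-.002,.0755+.003,.042])[0].astype(int);print(u)
cv2.imwrite("pics/hole.png",np.hstack([z(t["pixels"],280,253,20,20,20),z(s["pixels"],u[0]-10,u[1]-10,20,20,20)]))
E
```

```text
time_s: 10.4
tool_pos: [0.3884, 0.1641, 0.1703]
ee_rot: [-3.142, -0.001, 2.401]
force: [0.1, 0.2, -0.2]
grip_width: 0.428
grip_force: 0.0
t 10.40 pos [388.4 164.1 170.3] rpy [-180.     -0.04  137.57] F [ 0.1  0.2 -0.2] shift mm [  7.5 201.2  20.3] width 40.2 turn z -8.73
hub [0.5124 0.0521 0.052 ]
mark [0.5658 0.0162 0.064 ]
ptr [0.5753 0.0114 0.064 ]
hole [0.4779 0.0749 0.042 ]
[333 307]
```

View pics/hole.png

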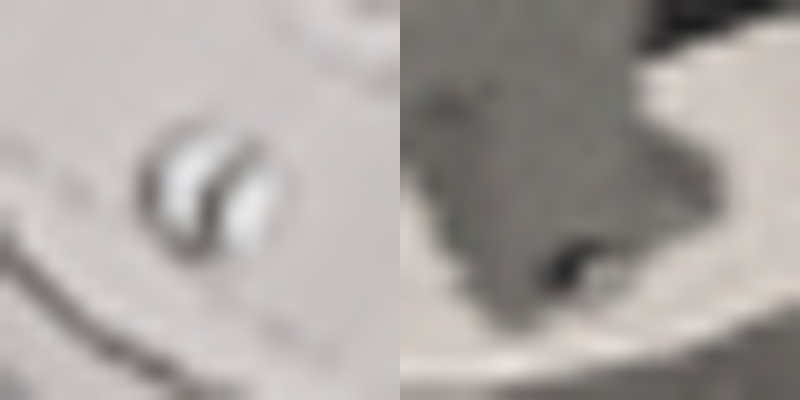

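The top view shows a dark arc inside the hole that looks like the upper-left edge of the bore, so the bore is probably on the anticlockwise side. I'll test that by feel. First comes a light centring grip on the pin with the pads closing radially, then the real grip at 90° to it.

```bash
python3 -m crank '[[0,0,0,0,0,8.1,40],[0,0,0,0,0,8.1,40],[0,0,0,0,0,8.1,40],[0,0,0,0,0,8.1,40],[0,0,0,0,0,8.1,40],[0,0,0,0,0,8.1,40],[0,0,0,0,0,8.1,40],[0,0,0,0,0,8.1,40],[0,0,0,0,0,8.1,40],[0,0,0,0,0,8.1,40]]' >/dev/null; python3 -m crank '[[0,0,0,0,0,0,40]]' 
python3 - <<'E'
from h import *
togo([.5185,.3177,.15],56.3)
E
```

```text
time_s: 11.6
tool_pos: [0.3878, 0.1644, 0.1704]
ee_rot: [-3.141, 0.0, 0.979]
force: [-0.8, 0.6, 0.0]
grip_width: 0.424
grip_force: 0.0
t 11.60 pos [387.8 164.4 170.4] rpy [-179.99    0.     56.08] F [-0.8  0.6  0. ] shift mm [200.1  23.   20.4] width 39.9 turn z -0.22
```

```bash
python3 -m crank '[[30,4,0,0,0,0,40],[45,5,0,0,0,0,40],[45,5,0,0,0,0,40],[45,5,0,0,0,0,40],[30,4,10,0,0,0,40],[5.1,0,10.4,0,0,0,40],[0,0,0,0,0,0,40],[0,0,0,0,0,0,40]]'; python3 -m crank '[[0,0,20,0,0,0,40],[0,0,25,0,0,0,40],[0,0,20,0,0,0,40],[0,0,13,0,0,0,40],[0,0,5,0,0,0,40],[0,0,0,0,0,0,40]]'; python3 -m crank '[[0,0,0,0,0,0,10],[0,0,0,0,0,0,10],[0,0,0,0,0,0,10],[0,0,0,0,0,0,10],[0,0,0,0,0,0,10],[0,0,0,0,0,0,10]]' 8
python3 - <<'E'
from h import *
togo([.5185,.3177,.067],56.3)
E
```

```text
time_s: 12.4
tool_pos: [0.5168, 0.3177, 0.1499]
ee_rot: [-3.141, 0.001, 0.986]
force: [-0.3, -0.6, 0.7]
grip_width: 0.425
grip_force: 0.0
time_s: 13.0
tool_pos: [0.5173, 0.3183, 0.0674]
ee_rot: [3.142, 0.0, 0.986]
force: [1.1, -0.3, 0.1]
grip_width: 0.427
grip_force: 0.0
time_s: 13.6
tool_pos: [0.5179, 0.3186, 0.0677]
ee_rot: [3.141, -0.001, 0.985]
force: [2.1, -2.4, 6.3]
grip_width: 0.185
grip_force: 8.0
t 13.60 pos [517.9 318.6  67.7] rpy [ 1.7995e+02 -5.0000e-02  5.6460e+01] F [ 2.1 -2.4  6.3] shift mm [-0.4  1.   0.7] width 17.4 turn z 0.16
```

```bash
for i in 1 2; do python3 -m crank '[[0,0.4,0,0,0,0,10],[0,0,0,0,0,0,10],[0,0,0,0,0,0,10]]'; done
```

```text
time_s: 13.9
tool_pos: [0.518, 0.3185, 0.0677]
ee_rot: [3.141, -0.001, 0.986]
force: [0.6, -0.2, 7.0]
grip_width: 0.19
grip_force: 8.0
time_s: 14.2
tool_pos: [0.518, 0.3185, 0.0676]
ee_rot: [3.142, -0.001, 0.986]
force: [-0.3, -0.8, 7.4]
grip_width: 0.191
grip_force: 8.0
```

```bash
python3 -m crank '[[0,0,0,0,0,0,40],[0,0,0,0,0,0,40],[0,0,0,0,0,0,40]]' >/dev/null; python3 -m crank '[[0,0,0,0,0,-7.5,40],[0,0,0,0,0,-7.5,40],[0,0,0,0,0,-7.5,40],[0,0,0,0,0,-7.5,40],[0,0,0,0,0,-7.5,40],[0,0,0,0,0,-7.5,40]]' >/dev/null;  python3 -m crank '[[0,0,0,0,0,-7.5,40],[0,0,0,0,0,-7.5,40],[0,0,0,0,0,-7.5,40],[0,0,0,0,0,-7.5,40],[0,0,0,0,0,-7.5,40],[0,0,0,0,0,-7.4,40],[0,0,0,0,0,0,40]]'
python3 - <<'E'
from h import *
togo([.518,.3185,.067],146.3)
E
```

```text
time_s: 15.8
tool_pos: [0.5179, 0.318, 0.0668]
ee_rot: [-3.141, -0.001, 2.557]
force: [-0.8, -0.4, 0.1]
grip_width: 0.427
grip_force: 0.0
t 15.80 pos [517.9 318.   66.8] rpy [-1.7999e+02 -4.0000e-02  1.4649e+02] F [-0.8 -0.4  0.1] shift mm [ 0.2  0.5 -0.2] width 40.1 turn z 0.19
```

```bash
python3 -m crank '[[0.2,0,0,0,0,0,10],[0,0,0,0,0,0,10],[0,0,0,0,0,0,10],[0,0,0,0,0,0,10],[0,0,0,0,0,0,10],[0,0,0,0,0,0,10]]' 8;  python3 -m crank '[[0,0,0,0,0,0,10],[0,0,0,0,0,0,10],[0,0,0,0,0,0,10]]' 40;python3 -m crank '[[0,0,-3,0,0,0,10],[0,0,-8,0,0,0,10],[0,0,-10,0,0,0,10],[0,0,-10,0,0,0,10],[0,0,-15,0,0,0,10],[0,0,-15,0,0,0,10],[0,0,-10,0,0,0,10],[0,0,0,0,0,0,10],[0,0,0,0,0,0,10]]'
python3 - <<'E'
from h import *
togo([.4768,.0755,.1378],146.3)
E
```

```text
time_s: 16.4
tool_pos: [0.5177, 0.3183, 0.0671]
ee_rot: [3.142, -0.0, 2.554]
force: [1.1, 0.1, 0.8]
grip_width: 0.191
grip_force: 8.0
time_s: 16.7
tool_pos: [0.5177, 0.3183, 0.0671]
ee_rot: [3.142, -0.0, 2.555]
force: [-0.5, -0.3, 0.9]
grip_width: 0.187
grip_force: 40.0
time_s: 17.6
tool_pos: [0.5177, 0.3181, 0.138]
ee_rot: [-3.142, 0.0, 2.555]
force: [-0.3, 0.4, -2.1]
grip_width: 0.188
grip_force: 40.0
t 17.60 pos [517.7 318.1 138. ] rpy [-1.8000e+02  1.0000e-02  1.4636e+02] F [-0.3  0.4 -2.1] shift mm [-1.003e+02 -2.247e+02  2.000e-01] width 17.7 turn z 0.06
```

```bash
python3 -m crank '[[-10,-25,-5,0,0,0,10],[-20,-45,0,0,0,0,10],[-20,-45,0,0,0,0,10],[-20,-45,0,0,0,0,10],[-18,-40,0,0,0,0,10],[-10,-20,0,0,0,0,10],[-2,-4.5,0,0,0,0,10],[0,0,0,0,0,0,10],[0,0,0,0,0,0,10]]'
python3 - <<'E'
from h import *
togo([.4767,.0758,.105],146.3)
E
```

```text
time_s: 18.5
tool_pos: [0.4767, 0.0771, 0.1429]
ee_rot: [3.141, -0.001, 2.556]
force: [0.5, 0.1, -1.5]
grip_width: 0.18
grip_force: 40.0
t 18.50 pos [476.7  77.1 142.9] rpy [ 1.7997e+02 -3.0000e-02  1.4644e+02] F [ 0.5  0.1 -1.5] shift mm [-0.8 -1.1 37.9] width 16.9 turn z 0.14
```

```bash
python3 -m crank '[[-0.8,-1.1,10,0,0,0,10],[0,0,15,0,0,0,10],[0,0,8,0,0,0,10],[0,0,3,0,0,0,10],[0,0,0,0,0,0,10],[0,0,0,0,0,0,10]]'; python3 -m crank '[[0,0,1,0,0,0,10],[0,0,1,0,0,0,10],[0,0,1,0,0,0,10],[0,0,0.5,0,0,0,10],[0,0,0,0,0,0,10]]'
python3 - <<'E'
from h import *
togo([.4767,.0758,.1031],146.3)
s=viewer.capture("side")
z=lambda im,x,y,w,h,k:cv2.resize(im[y:y+h,x:x+w],None,fx=k,fy=k,interpolation=cv2.INTER_CUBIC)
cv2.imwrite("pics/in1.png",z(s["pixels"],295,265,80,60,8))
E
```

```text
time_s: 19.1
tool_pos: [0.4768, 0.0748, 0.1072]
ee_rot: [3.141, -0.0, 2.555]
force: [-0.3, -0.3, -1.9]
grip_width: 0.188
grip_force: 40.0
time_s: 19.6
tool_pos: [0.4767, 0.0746, 0.1035]
ee_rot: [-3.142, -0.0, 2.555]
force: [0.5, 0.2, -1.8]
grip_width: 0.186
grip_force: 40.0
t 19.60 pos [476.7  74.6 103.5] rpy [-1.8000e+02 -1.0000e-02  1.4637e+02] F [ 0.5  0.2 -1.8] shift mm [0.7 1.  0.4] width 17.4 turn z 0.07
```

```bash
python3 -m crank '[[0.7,1,0,0,0,0,10],[0,0,1,0,0,0,10],[0,0,1,0,0,0,10],[0,0,0,0,0,0,10],[0,0,0,0,0,0,10]]'; python3 -c "
from h import *
togo([.4767,.0758,.1031],146.3)"
```

```text
time_s: 20.15
tool_pos: [0.4767, 0.0758, 0.1015]
ee_rot: [-3.142, -0.0, 2.555]
force: [-1.2, 0.0, -1.9]
grip_width: 0.185
grip_force: 40.0
t 20.15 pos [476.7  75.8 101.5] rpy [-1.8000e+02 -1.0000e-02  1.4637e+02] F [-1.2  0.  -1.9] shift mm [ 0.  -0.  -1.6] width 17.4 turn z 0.07
```

View pics/in1.png

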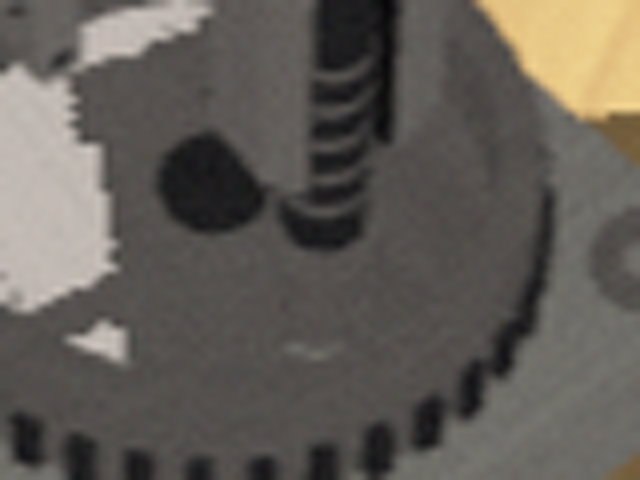

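The side crop shows the pin upright above the hole with its foot at about (312,350), and the tip is 1.6 mm below web level with no contact force, so it is in the pulley's hole. Going down gently to the carrier.

```bash
python3 -m crank '[[0,0,1.5,0,0,0,10],[0,0,1.5,0,0,0,10],[0,0,1.5,0,0,0,10],[0,0,1.5,0,0,0,10],[0,0,0,0,0,0,10]]'; python3 -m crank '[[0,0,1,0,0,0,10],[0,0,1,0,0,0,10],[0,0,1,0,0,0,10],[0,0,0.7,0,0,0,10],[0,0,0,0,0,0,10],[0,0,0,0,0,0,10]]'; python3 -c "
from h import *
togo([.4767,.0758,.0911],146.3)"
```

```text
time_s: 20.65
tool_pos: [0.4766, 0.0758, 0.0953]
ee_rot: [-3.141, -0.0, 2.555]
force: [-0.4, 0.1, -1.8]
grip_width: 0.184
grip_force: 40.0
time_s: 21.25
tool_pos: [0.4767, 0.0758, 0.0919]
ee_rot: [3.142, -0.0, 2.555]
force: [0.1, -0.6, -1.1]
grip_width: 0.183
grip_force: 40.0
t 21.25 pos [476.7  75.8  91.9] rpy [180.    -0.   146.37] F [ 0.1 -0.6 -1.1] shift mm [-0.  -0.   0.8] width 17.2 turn z 0.07
```

```bash
python3 -m crank '[[0,0,0.7,0,0,0,10],[0,0,0,0,0,0,10],[0,0,0,0,0,0,10]]';python3 -m crank '[[0,0,0.4,0,0,0,10],[0,0,0,0,0,0,10]]'
```

```text
time_s: 21.55
tool_pos: [0.4767, 0.0758, 0.0911]
ee_rot: [3.142, -0.0, 2.555]
force: [-0.7, 0.2, -1.7]
grip_width: 0.182
grip_force: 40.0
time_s: 21.75
tool_pos: [0.4768, 0.0758, 0.091]
ee_rot: [3.142, 0.0, 2.555]
force: [-1.5, -0.6, 4.4]
grip_width: 0.183
grip_force: 40.0
```

```bash
for i in 1; do python3 -m crank '[[0,-0.5,0,0,0,-0.7,10],[0,-0.5,0,0,0,-0.7,10],[0,-0.5,0,0,0,-0.7,10],[0,0,0,0,0,0,10]]'; done;  python3 -m crank '[[0,-0.5,0,0,0,-0.7,10],[0,0,0,0,0,0,10]]'; python3 -m crank '[[0,-0.5,0,0,0,-0.7,10],[0,0,0,0,0,0,10]]'
```

```text
time_s: 22.15
tool_pos: [0.4763, 0.0748, 0.091]
ee_rot: [3.141, 0.0, 2.592]
force: [1.5, 2.6, 4.4]
grip_width: 0.183
grip_force: 40.0
time_s: 22.35
tool_pos: [0.4759, 0.0743, 0.0909]
ee_rot: [3.141, 0.0, 2.604]
force: [3.4, 3.5, 4.9]
grip_width: 0.186
grip_force: 40.0
time_s: 22.55
tool_pos: [0.4756, 0.0738, 0.0909]
ee_rot: [3.141, 0.0, 2.617]
force: [2.1, 3.6, 5.6]
grip_width: 0.181
grip_force: 40.0
```

```bash
for k in 1; do python3 -m crank '[[0,-0.5,0,0,0,-0.7,10],[0,0,0,0,0,0,10]]'; done; python3 -m crank '[[0,-0.5,0,0,0,-0.7,10],[0,0,0,0,0,0,10]]'; python3 -m crank '[[0,-0.5,0,0,0,-0.7,10],[0,0,0,0,0,0,10]]';  python3 -m crank '[[0,-0.5,0,0,0,-0.7,10],[0,0,0,0,0,0,10]]'
```

```text
time_s: 22.75
tool_pos: [0.4753, 0.0735, 0.0909]
ee_rot: [3.141, 0.0, 2.629]
force: [3.1, 3.5, 4.9]
grip_width: 0.182
grip_force: 40.0
time_s: 22.95
tool_pos: [0.4752, 0.0733, 0.0909]
ee_rot: [3.141, 0.0, 2.641]
force: [3.7, 5.1, 3.4]
grip_width: 0.185
grip_force: 40.0
time_s: 23.15
tool_pos: [0.475, 0.0729, 0.0909]
ee_rot: [3.14, 0.0, 2.654]
force: [3.8, 6.1, 3.4]
grip_width: 0.184
grip_force: 40.0
time_s: 23.35
tool_pos: [0.4747, 0.0724, 0.0909]
ee_rot: [3.141, 0.0, 2.666]
force: [3.5, 5.9, 2.5]
grip_width: 0.188
grip_force: 40.0
```

```bash
for k in 1; do python3 -m crank '[[0,-0.5,0,0,0,-0.7,10],[0,0,0,0,0,0,10]]'; done; python3 -m crank '[[0,-0.5,0.3,0,0,-0.7,10],[0,0,0,0,0,0,10]]'; python3 -m crank '[[0,-0.5,0,0,0,-0.7,10],[0,0,0,0,0,0,10]]'; python3 -c "
from h import *
togo([.4767,.0758,.0911],146.3)"
```

```text
time_s: 23.55
tool_pos: [0.4744, 0.0719, 0.0908]
ee_rot: [3.141, 0.0, 2.678]
force: [3.9, 3.9, 2.9]
grip_width: 0.182
grip_force: 40.0
time_s: 23.75
tool_pos: [0.474, 0.0712, 0.0904]
ee_rot: [3.141, -0.0, 2.69]
force: [3.2, 4.7, 2.5]
grip_width: 0.181
grip_force: 40.0
time_s: 23.95
tool_pos: [0.4737, 0.0706, 0.0903]
ee_rot: [3.141, -0.0, 2.702]
force: [2.9, 4.3, 1.3]
grip_width: 0.184
grip_force: 40.0
t 23.95 pos [473.7  70.6  90.3] rpy [ 1.7999e+02 -1.0000e-02  1.5483e+02] F [2.9 4.3 1.3] shift mm [-0.5  5.9 -0.8] width 17.3 turn z 8.53
```

```bash
python3 -m crank '[[0,0,0.6,0,0,0,10],[0,0,0,0,0,0,10],[0,0,0,0,0,0,10]]'; python3 -m crank '[[0,0,0.6,0,0,0,10],[0,0,0,0,0,0,10],[0,0,0,0,0,0,10]]'
```

```text
time_s: 24.25
tool_pos: [0.4737, 0.0707, 0.0897]
ee_rot: [3.141, -0.0, 2.702]
force: [2.3, 3.8, 0.5]
grip_width: 0.185
grip_force: 40.0
time_s: 24.55
tool_pos: [0.4737, 0.0707, 0.0891]
ee_rot: [3.141, -0.0, 2.702]
force: [3.5, 4.2, 0.8]
grip_width: 0.185
grip_force: 40.0
```

```bash
python3 -m crank '[[0,0,1,0,0,0,10],[0,0,1,0,0,0,10],[0,0,0,0,0,0,10]]'; python3 -m crank '[[0,0.3,1,0,0,0,10],[0,0,1,0,0,0,10],[0,0,0,0,0,0,10]]'
```

```text
time_s: 24.85
tool_pos: [0.4736, 0.0707, 0.087]
ee_rot: [3.142, -0.0, 2.702]
force: [3.4, 3.7, -1.3]
grip_width: 0.182
grip_force: 40.0
time_s: 25.15
tool_pos: [0.4737, 0.0708, 0.085]
ee_rot: [-3.141, -0.0, 2.701]
force: [3.5, 2.0, -3.3]
grip_width: 0.188
grip_force: 40.0
```

```bash
python3 -m crank '[[0,0,1.5,0,0,0,10],[0,0,1.5,0,0,0,10],[0,0,1.5,0,0,0,10],[0,0,0,0,0,0,10]]'; python3 -m crank '[[0,0,1.5,0,0,0,10],[0,0,1.5,0,0,0,10],[0,0,1.5,0,0,0,10],[0,0,0,0,0,0,10]]'; python3 -m crank '[[0,0,1,0,0,0,10],[0,0,1,0,0,0,10],[0,0,0.5,0,0,0,10],[0,0,0,0,0,0,10]]'
```

```text
time_s: 25.55
tool_pos: [0.4737, 0.0708, 0.0805]
ee_rot: [-3.141, -0.0, 2.701]
force: [2.4, 3.7, -3.4]
grip_width: 0.186
grip_force: 40.0
time_s: 25.95
tool_pos: [0.4737, 0.0709, 0.076]
ee_rot: [-3.141, -0.0, 2.701]
force: [2.8, 1.6, -3.8]
grip_width: 0.187
grip_force: 40.0
time_s: 26.35
tool_pos: [0.4738, 0.0709, 0.0737]
ee_rot: [-3.142, -0.0, 2.701]
force: [2.1, 2.3, -2.0]
grip_width: 0.184
grip_force: 40.0
```

```bash
python3 -m crank '[[0,0.2,0.5,0,0,0,10],[0,0,0.3,0,0,0,10],[0,0,0,0,0,0,10]]'; python3 -m crank '[[0,0,0,0,0,0,22],[0,0,0,0,0,0,26],[0,0,0,0,0,0,26],[0,0,0,0,0,0,26],[0,0,-8,0,0,0,26],[0,0,-25,0,0,0,26],[0,0,-40,0,0,0,26],[0,0,-40,0,0,0,26]]'; python3 -m crank '[[-40,0,-20,0,0,0,26],[-45,0,-10,0,0,0,26],[0,-45,0,0,0,0,26],[0,-45,0,0,0,0,26],[0,-45,0,0,0,0,26],[0,-45,0,0,0,0,26],[0,-45,0,0,0,0,26],[0,0,0,0,0,0,26]]'
python3 - <<'E'
from h import *
t=viewer.capture("top");s=viewer.capture("side")
z=lambda im,x,y,w,h,k:cv2.resize(im[y:y+h,x:x+w],None,fx=k,fy=k,interpolation=cv2.INTER_CUBIC)
cv2.imwrite("pics/fin.png",np.hstack([z(t["pixels"],245,190,110,110,3.6),z(s["pixels"],265,240,110,110,3.6)]))
E
```

```text
time_s: 26.65
tool_pos: [0.4739, 0.071, 0.073]
ee_rot: [-3.141, -0.0, 2.701]
force: [-0.3, -0.2, 3.5]
grip_width: 0.184
grip_force: 40.0
time_s: 27.45
tool_pos: [0.4734, 0.0715, 0.1876]
ee_rot: [3.141, -0.001, 2.702]
force: [0.6, -0.6, -0.6]
grip_width: 0.275
grip_force: 0.0
time_s: 28.25
tool_pos: [0.4524, -0.1739, 0.2162]
ee_rot: [-3.14, -0.0, 2.694]
force: [1.1, 0.4, 0.6]
grip_width: 0.279
grip_force: 0.0
```

View pics/fin.png

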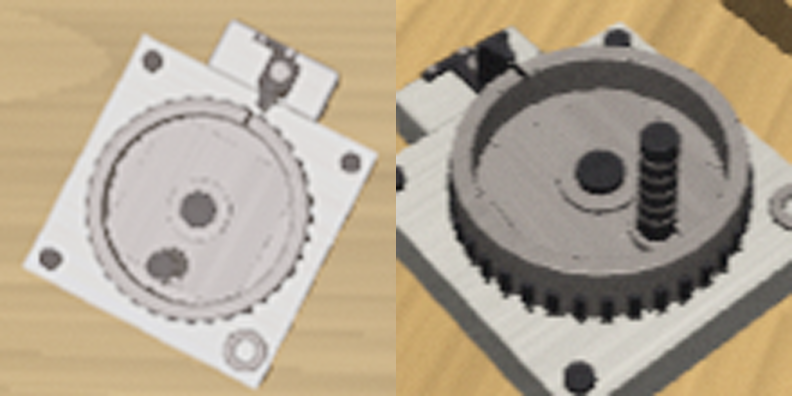

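The pin stands upright with its collar on the web. The mark at crop (249,116) is about 5° from the pointer tip at (264,108), which is about 7.5 mm and inside the 11 mm limit. The robot is clear.

```bash
python3 -c "
from station import workorder
print(workorder.job_done())"
```

```text
the job is handed in; nothing more can be done
None
```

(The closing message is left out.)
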